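Free the stuck air valve

ROBOT

A 6-joint arm with a two-finger parallel gripper is mounted at the origin on a cart in front of the work surface, level with it; the furniture and walls round the work are solid. World frame = base frame: x ahead of the robot, y to its left, z up, the work surface at z = 0. Lengths are in m, angles in degrees, forces in N, time in s.
With the tool pointing down it reaches from about 0.375 to 0.9 m from the base axis. Payload 3.1 kg.
Tool frame: the origin (TCP) lies on the centre line of the jaws, within the pads' length; the fingertips stand 8 mm ahead of it and the grasp point (between the pads) lies 11 mm behind it (bot.tip_extent is the distance from the TCP to the fingertips, in m); z points along the fingers, y is the line along which they close (so a half turn about z gives the same grasp; the last joint's range is limited). The gripper opens to 87 mm and grips with 3 to 60 N. Pads are 19 mm wide; open, the fingers measure 117 mm over their backs; the gripper's body (75 mm by 190 mm) begins 51 mm behind the grasp point.
Start: joints at [-80.529, 30.224, 82.088, -0, 67.689, -10.227], TCP at [0.211, -0.588, 0.231] pointing down, gripper open.
Joint ranges: [-176.69, 176.69], [-43.24, 126.21], [12.49, 139.97], [-82, 262], [0, 151.66], [-163.58, 163.58]. Speed limits (degrees/s): [159.86, 159.86, 180, 180, 180, 180].

INTERFACE

Orientations are given as a 3x3 rotation matrix whose columns are the frame's x, y, z axes.
In Python, from rig import bot, vision, workorder gives the robot as it stands.
- The arm moves only by the shell command python3 -m handwheel 'ROWS'. ROWS is JSON, a list of rows, each an object with "delta_rot": the turn, a rotation vector about the tool's x, y, z in rad, a list of three; "xyz": the shift along the tool's x, y, z in mm, a list of three; "hand": the closure, from -1 (fully open) to 1 (shut). A call has exactly 5 rows; each row is the pose to reach, as a shift and turn from the pose commanded when the call began, along the tool's axes at that moment; what a row does not reach only later rows make up. A row lasts 1/8 s, in which the tool goes at most 62.5 mm and 10.7 degrees, less where a joint would pass 70% of its speed; a pose out of reach is approached as far as the arm can. A call with a gripper value outside its range is refused whole. The fingers move at their own pace and stop on an object; the grip force is fixed at half the most. Time passes only in rows, so rows that repeat a pose let the fingers close, or fill a call up. It gives the time, the measured TCP pose, the force, the opening and the grip force at its end, in the units of the state.
- bot.read_state(): the state, without advancing time (a new reading comes with each control period).
- vision.capture(name): name is "scene" or "side" or "wrist"; returns the picture (400x640x3 uint8, red, green, blue); there is no depth.
- vision.camera_model(name): a dict with "camera_matrix" (3x3 intrinsics, pixels), "camera_from_world" (4x4, takes a point from world to camera coordinates). Camera axes: x right, y up, looking along -z (the intrinsics and any distortion apply to the point x, -y, -z); pixel columns grow to the right and rows downward; lengths in m; the calibration is good to about 2 mm. The wrist camera is an equidistant fisheye: a pixel r from the principal point sees the ray r / f radians off the axis. A picture is of the moment at which its call begins: read the wrist's pose just before it. camera_model takes no time and is no camera call; for the wrist camera it gives the pose at the moment of the call.
- workorder.hand_in(): hands the job in; it is judged then, once.
The state is a dict: "time_s": time; "joint_positions": joint angles; "qvel": joint speeds; "tau": joint torques, N m; "position": TCP position; "tcp_rot": TCP orientation; "force": force on the tool from outside, world axes, zero at the start; "moment": the same for the moment, N m; "opening": opening from 0.0 (shut) to 1.0 (fully open); "grasp_force": force on a finger pad.
Only numpy, scipy, OpenCV 4.12 (cv2) and the standard library are available. Lean on these libraries where they do the work, as an engineer would, in place of code of your own. Each camera call takes 0.05 s, during which the arm holds its last target. There are 200 camera calls.

TASK

The bench air valve that feeds the long tapered blow-off nozzle has seized shut. Break its bar handle loose with a short firm twist anticlockwise (seen from above), then turn it on until it lies in line with the valve's pipe, fully open against its stop, and let go. Leave the other valve, the one closed off with a short plug, shut, and do not knock over the flux bottle.

Things in the scene. Friction and masses are not known exactly. Their poses are not given: they have to be found in the camera images.
- air_valve: The brass valve with the nozzle, fixed to the bench. Origin under its turning axis on the bench, z up. Foot 64 x 58 mm. Its pipe runs along y, 30 mm up: feed pipe up from the bench at y = -45 mm, steel nozzle tapering to a thin tip at y = +90 mm. The other valve is alike but has a short hexagonal plug (to 36 mm) for a nozzle; the two stand left and right and may be exchanged.
- air_valve_handle_grip (a point): Grip point of the handle to turn: on its upright turning axis, 78 mm above the bench. The handle is a dark steel bar 56 mm long, 14 mm thick, 30 mm high (60 to 90 mm above the bench), centred on the axis; below it the valve's bonnet, 30 mm wide, reaches up to 56 mm. Frame: x along the bar, y across its thickness, z up; it turns with the handle.
- air_valve_handle (a joint): Angle of the handle to turn, rad, growing anticlockwise from above: 0 = shut, bar 1.25 rad (72 degrees) short of the pipe's line; 1.25 = open, bar in line with the pipe, against a firm stop. Starts at 0. It is stuck: about 0.3 N m breaks it loose in the first 0.1 rad, easing off by 0.4; beyond that it turns freely (under 0.1 N m) and stays where it is left.
- spare_valve_handle (a joint): Angle of the handle of the other, plugged valve, rad, read in the same way (0 = shut). It starts at 0 and is just as stiff; leave it.
- flux_bottle: A loose white plastic bottle with a red spout, 53 mm across and 169 mm tall, standing near the front of the bench to the right of the valves (the bottles at the far back do not matter). Origin at the centre of its underside, z up.
Not all that is in view belongs to the job. Leave any green look-alike of the flux_bottle alone.

How it is judged (in metres and radians):
On the way:
1. the stuck handle has broken loose (value of joint air_valve_handle above 0.6 rad), for 0.05 s.
At the end, for the whole second after the job is handed in: The handle of the valve with the nozzle is open: within 0.19 rad (11 degrees) of its open stop, so in line with its pipe, and at rest; the plugged valve's handle is still shut (below 0.2 rad); the flux bottle stands upright (tilt below 0.3 rad) (value of joint air_valve_handle above 1.06 rad and velocity of joint air_valve_handle below 0.05 rad/s and value of joint spare_valve_handle below 0.2 rad and angle between flux_bottle's own z axis and vertical below 0.3 rad); the robot touches nothing.
It fails at once if the plugged valve's handle is turned open (above 0.2 rad) (value of joint spare_valve_handle above 0.2 rad).
It fails at once if the flux bottle is knocked over (tilt above 0.5 rad) (angle between flux_bottle's own z axis and vertical above 0.5 rad).
It also fails if it takes over 32 s, if anything falls off the work surface, if the arm or the gripper's body presses on something with over 40 N, if the wrist force passes 120 N, or if a joint passes its speed limit or range.

## Working session

There is one attempt and no reset: what is moved stays moved. The work goes in short steps, Python scripts to look and compute and a shell command to move; the robot and the scene stay as the last step left them, time stands still between calls to the robot, and variables do not carry over. Pictures are saved under pics/ and viewed, at most 10 in all, crops included, and the job is handed in when it is done.

```bash
mkdir -p pics; ls; python3 - <<'E'
from rig import bot, vision
import cv2
for n in("scene","side"):
    im=vision.capture(n); cv2.imwrite(f"pics/{n}0.png",im[:,:,::-1]); m=vision.camera_model(n); print(n,m)
s=bot.read_state(); print(s["time_s"],s["tcp_rot"],s["position"],s["opening"])
E
```

```text
pics
scene {'camera_matrix': array([[460.51980659,   0.        , 313.62927082],
       [  0.        , 460.51980659, 197.43698428],
       [  0.        ,   0.        ,   1.        ]]), 'camera_from_world': array([[ 0.1346633 ,  0.99081649, -0.0121849 ,  0.00885465],
       [-0.7552797 ,  0.1105956 ,  0.64600401,  0.29144838],
       [ 0.64141903, -0.07779002,  0.76323676, -1.39056166],
       [ 0.        ,  0.        ,  0.        ,  1.        ]])}
side {'camera_matrix': array([[430.9351705 ,   0.        , 319.69607766],
       [  0.        , 430.9351705 , 198.99894343],
       [  0.        ,   0.        ,   1.        ]]), 'camera_from_world': array([[ 0.33112829,  0.94347263, -0.01460983, -0.07791133],
       [-0.78936806,  0.28545904,  0.54351744,  0.31016311],
       [ 0.51696434, -0.16844146,  0.83927072, -1.4586605 ],
       [ 0.        ,  0.        ,  0.        ,  1.        ]])}
0.1 [[ 9.41474407e-01  3.37084320e-01 -3.18168410e-04]
 [ 3.37084298e-01 -9.41472555e-01  1.89822002e-03]
 [ 3.40313380e-04 -1.89437515e-03 -9.99998148e-01]] [ 0.21059773 -0.58778345  0.22968794] 1.0034604305262318
```

View pics/scene0.png

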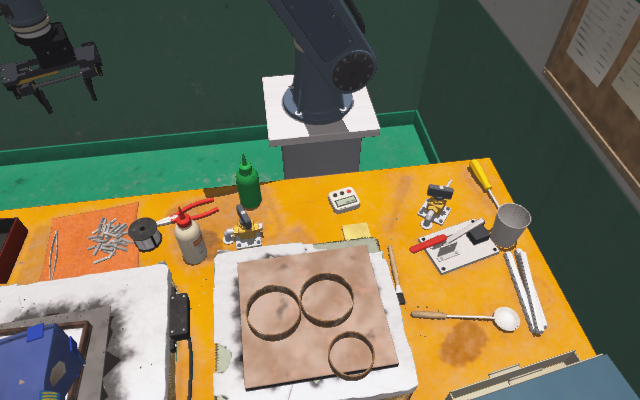

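View pics/side0.png

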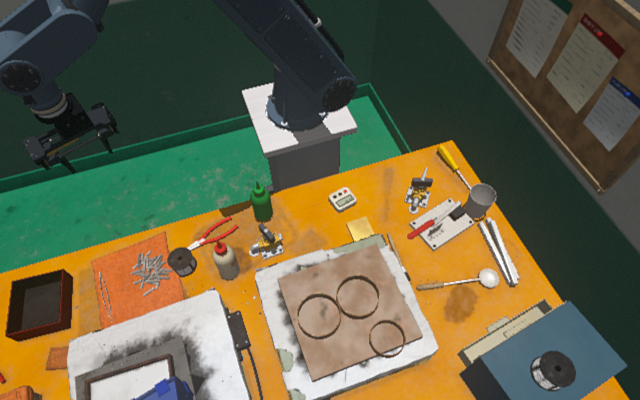

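The valves are at scene (243,230), next to the white and green bottles, and at (437,205), near the mug. I need enlarged crops to tell nozzle from plug.

```bash
python3 - <<'E'
import cv2,numpy as np
a=cv2.imread("pics/scene0.png");b=cv2.imread("pics/side0.png")
c=lambda i,x,y:cv2.resize(i[y:y+60,x:x+80],None,fx=5,fy=5,interpolation=cv2.INTER_CUBIC)
cv2.imwrite("pics/crops.png",np.vstack([np.hstack([c(a,205,195),c(a,395,175)]),np.hstack([c(b,230,210),c(b,380,160)])]))
E
```

```text
(no output)
```

View pics/crops.png

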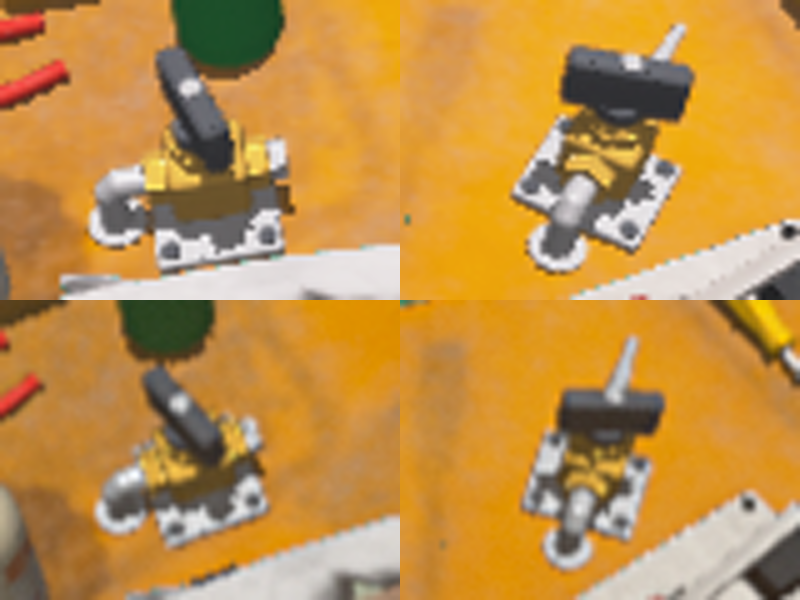

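The nozzle valve is the one on the image right, at scene (437,205): a long thin tip shows beyond the handle. The one at (243,230) carries the short plug and stays alone. The white dot on the handle centre is at crop (632,62) in scene and (612,398) in side.

```bash
cat > h.py <<'E'
import numpy as np
from rig import vision
def onz(n,u,v,z):
    m=vision.camera_model(n);K=m["camera_matrix"];T=m["camera_from_world"];R=T[:3,:3]
    d=R.T@(np.linalg.inv(K)@[u,v,1]*[1,-1,-1]);c=-R.T@T[:3,3]
    return c+d*(z-c[2])/d[2]
def proj(n,p):
    m=vision.camera_model(n);K=m["camera_matrix"];T=m["camera_from_world"]
    q=T[:3,:3]@p+T[:3,3];q=q*[1,-1,-1];return (K@q)[:2]/q[2]
E
python3 - <<'E'
from h import *
np.set_printoptions(precision=4,suppress=True)
P=lambda x,y:(395+(x-400+.5)/5-.5,175+(y+.5)/5-.5)
Q=lambda x,y:(380+(x-400+.5)/5-.5,160+(y-300+.5)/5-.5)
pts={"dot":(.09,(632,62),(612,398)),"feed":(0,(557,247),(568,550)),"tip":(.03,(680,28),(632,340)),
"barL":(.09,(567,60),(561,400)),"barR":(.09,(691,75),(662,403))}
for k,(z,a,b) in pts.items(): print(k,onz("scene",*P(*a),z),onz("side",*Q(*b),z))
E
```

```text
dot [0.4638 0.2199 0.09  ] [0.4649 0.2176 0.09  ]
feed [0.4969 0.1912 0.    ] [0.5002 0.1904 0.    ]
tip [0.396  0.2784 0.03  ] [0.3962 0.2775 0.03  ]
barL [0.4584 0.1912 0.09  ] [0.4567 0.1908 0.09  ]
barR [0.4752 0.2436 0.09  ] [0.4772 0.2416 0.09  ]
```

Check: feed to tip measures 134 mm (135 expected), and the axis from that line agrees with the dot, about (0.464, 0.219). The pipe lies at 139.7° and the bar at 69°, about 71° apart as stated. Moving now, swinging out and around.

```bash
cat >> h.py <<'E'
def go(x,y,z,yang):
    from rig import bot
    from scipy.spatial.transform import Rotation as Ro
    s=bot.read_state();R=np.array(s["tcp_rot"]);a=np.radians(yang)
    Y=np.array([np.cos(a),np.sin(a),0]);Z=np.array([0,0,-1]);G=np.c_[np.cross(Y,Z),Y,Z]
    print("t",s["time_s"],"pos",np.round(s["position"],4),"yang",np.degrees(np.arctan2(R[1,1],R[0,1])).round(1),"q6",s["joint_positions"][5],"F",np.round(s["force"],1),"M",np.round(s["moment"],2),"open",s["opening"],"grip",s["grasp_force"])
    print("xyz mm",np.round(1000*R.T@(np.array([x,y,z])-s["position"]),1),"rot",Ro.from_matrix(R.T@G).as_rotvec().round(3))
E
python3 -m handwheel '[{"xyz":[52,-31,-4],"delta_rot":[0,0,0],"hand":-1},{"xyz":[104,-62,-8],"delta_rot":[0,0,0],"hand":-1},{"xyz":[156,-93,-12],"delta_rot":[0,0,0],"hand":-1},{"xyz":[208,-124,-16],"delta_rot":[0,0,0],"hand":-1},{"xyz":[260,-155,-20],"delta_rot":[0,0,0],"hand":-1}]'
python3 -c "
from h import *
go(.464,.219,.2,-20.8)"
```

```text
time_s: 0.72
position: [0.4041, -0.3531, 0.2504]
tcp_rot: [[0.942, 0.337, -0.0], [0.337, -0.942, 0.0], [-0.0, -0.0, -1.0]]
force: [0.6, 0.1, 0.7]
opening: 1.004
grasp_force: 0.0
t 0.725 pos [ 0.4041 -0.3531  0.2504] yang -70.3 q6 17.232850655952095 F [0.6 0.1 0.7] M [-0.03 -0.01 -0.  ] open 1.0036960593150732 grip 0.0
xyz mm [ 249.  -518.5   50.7] rot [-0.    -0.    -0.864]
```

```bash
python3 -m handwheel '[{"xyz":[26,-54,0],"delta_rot":[0,0,-0.17],"hand":-1},{"xyz":[52,-108,0],"delta_rot":[0,0,-0.34],"hand":-1},{"xyz":[78,-162,0],"delta_rot":[0,0,-0.51],"hand":-1},{"xyz":[104,-216,0],"delta_rot":[0,0,-0.68],"hand":-1},{"xyz":[130,-270,0],"delta_rot":[0,0,-0.864],"hand":-1}]'
python3 -c "
from h import *
go(.464,.219,.16,-20.8)"
```

```text
time_s: 1.35
position: [0.4344, -0.0549, 0.2505]
tcp_rot: [[0.35, 0.937, 0.0], [0.937, -0.35, 0.0], [0.0, 0.0, -1.0]]
force: [1.1, -0.4, 0.1]
opening: 0.998
grasp_force: 0.0
t 1.35 pos [ 0.4344 -0.0549  0.2505] yang -20.5 q6 -1.4163753534382633 F [ 1.1 -0.4  0.1] M [-0.02 -0.1  -0.04] open 0.9983827010069359 grip 0.0
xyz mm [266.9 -68.1  90.5] rot [ 0.    -0.     0.006]
```

```bash
python3 -m handwheel '[{"xyz":[55,-14,10],"delta_rot":[0,0,0],"hand":-1},{"xyz":[110,-28,25],"delta_rot":[0,0,0],"hand":-1},{"xyz":[165,-42,45],"delta_rot":[0,0,0],"hand":-1},{"xyz":[220,-56,68],"delta_rot":[0,0,0],"hand":-1},{"xyz":[267,-68,90],"delta_rot":[0,0,0],"hand":-1}]'
python3 - <<'E'
from h import *
import cv2
go(.464,.219,.070,-20.8)
im=vision.capture("wrist")
m=vision.camera_model("wrist");cv2.imwrite("pics/w1.png",im[:,:,::-1]);print(m)
im=vision.capture("scene");cv2.imwrite("pics/s1.png",cv2.resize(im[100:260,340:540,::-1],None,fx=3,fy=3))
E
```

```text
time_s: 1.98
position: [0.4657, 0.219, 0.1596]
tcp_rot: [[0.354, 0.935, -0.0], [0.935, -0.354, -0.0], [-0.0, -0.0, -1.0]]
force: [1.2, -0.3, -0.4]
opening: 1.0
grasp_force: 0.0
t 1.975 pos [0.4657 0.219  0.1596] yang -20.7 q6 33.48330834803577 F [ 1.2 -0.3 -0.4] M [-0.01 -0.07 -0.03] open 0.9997486500803613 grip 0.0
xyz mm [-0.7 -1.6 89.6] rot [-0.     0.     0.001]
{'camera_matrix': array([[309.70691629,   0.        , 320.09470406],
       [  0.        , 309.70691629, 197.7574812 ],
       [  0.        ,   0.        ,   1.        ]]), 'camera_from_world': array([[ 0.93550283, -0.35329717, -0.00394554, -0.35581104],
       [ 0.33720574,  0.8961166 , -0.2885608 , -0.34234527],
       [ 0.10548337,  0.26861898,  0.95745345, -0.43014182],
       [ 0.        ,  0.        ,  0.        ,  1.        ]])}
```

View pics/w1.png

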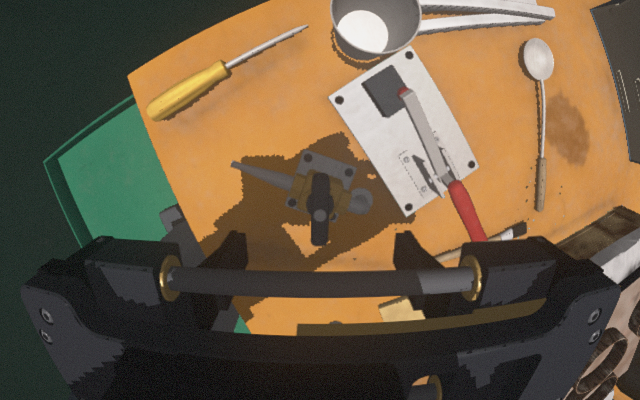

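The wrist view shows the bar midway between the fingers, upright at column 320 from (322,175) to (319,243), dot at (320,215), with the long nozzle running left to (232,163). So this is the right valve and it is aligned. I'll check the dot with the fisheye and descend.

```bash
python3 - <<'E'
from h import *
m=vision.camera_model("wrist");T=m["camera_from_world"];R=T[:3,:3];c=-R.T@T[:3,3]
for u,v in((320,215),(321,175),(319,243)):
    p=np.array([u-320.09,v-197.76]);r=np.hypot(*p);t=r/309.7
    d=R.T@np.array([p[0]/r*np.sin(t),-p[1]/r*np.sin(t),-np.cos(t)])
    print(c+d*(.09-c[2])/d[2])
E
python3 -m handwheel '[{"xyz":[0,-1,22],"delta_rot":[0,0,0],"hand":-1},{"xyz":[0,-1,45],"delta_rot":[0,0,0],"hand":-1},{"xyz":[0,-1,67],"delta_rot":[0,0,0],"hand":-1},{"xyz":[0,-1,89],"delta_rot":[0,0,0],"hand":-1},{"xyz":[0,-1,89],"delta_rot":[0,0,0],"hand":-1}]'
```

```text
[0.46362391 0.21832378 0.09      ]
[0.47528319 0.24733971 0.09      ]
[0.4545841  0.19645839 0.09      ]
time_s: 2.7
position: [0.4637, 0.2163, 0.0705]
tcp_rot: [[0.356, 0.935, -0.004], [0.935, -0.356, -0.001], [-0.002, -0.003, -1.0]]
force: [-0.0, 0.2, -1.1]
opening: 0.997
grasp_force: 0.0
```

```bash
python3 -m handwheel '[{"xyz":[2,0,0],"delta_rot":[0,0,0.015],"hand":-1},{"xyz":[2,0,0],"delta_rot":[0,0,0.015],"hand":1},{"xyz":[2,0,0],"delta_rot":[0,0,0.015],"hand":1},{"xyz":[2,0,0],"delta_rot":[0,0,0.015],"hand":1},{"xyz":[2,0,0],"delta_rot":[0,0,0.015],"hand":1}]'
python3 -c "
from h import *
go(.464,.219,.070,-20.8)"
```

```text
time_s: 3.32
position: [0.4657, 0.2192, 0.0717]
tcp_rot: [[0.369, 0.929, 0.0], [0.929, -0.369, 0.0], [0.0, 0.0, -1.0]]
force: [-0.2, -0.6, 0.4]
opening: 0.63
grasp_force: 0.0
t 3.325 pos [0.4657 0.2192 0.0717] yang -21.7 q6 34.40497000223207 F [-0.2 -0.6  0.4] M [-0.03 -0.11 -0.06] open 0.6301915309979359 grip 0.0
xyz mm [-0.8 -1.5  1.7] rot [ 0.    -0.    -0.015]
```

```bash
for i in 1; do python3 -m handwheel '[{"xyz":[0,-1,1],"delta_rot":[0,0,0],"hand":1},{"xyz":[0,-1,1],"delta_rot":[0,0,0],"hand":1},{"xyz":[0,-1,1],"delta_rot":[0,0,0],"hand":1},{"xyz":[0,-1,1],"delta_rot":[0,0,0],"hand":1},{"xyz":[0,-1,1],"delta_rot":[0,0,0],"hand":1}]'; done
python3 -m handwheel '[{"xyz":[0,0,0],"delta_rot":[0,0,0],"hand":1},{"xyz":[0,0,0],"delta_rot":[0,0,0],"hand":1},{"xyz":[0,0,0],"delta_rot":[0,0,0],"hand":1},{"xyz":[0,0,0],"delta_rot":[0,0,0],"hand":1},{"xyz":[0,0,0],"delta_rot":[0,0,0],"hand":1}]'
```

```text
time_s: 3.95
position: [0.4654, 0.2193, 0.0706]
tcp_rot: [[0.369, 0.929, 0.001], [0.929, -0.369, -0.0], [0.0, 0.001, -1.0]]
force: [2.5, -1.6, -2.1]
opening: 0.248
grasp_force: 30.0
time_s: 4.58
position: [0.4654, 0.2194, 0.0706]
tcp_rot: [[0.369, 0.929, 0.001], [0.929, -0.369, -0.0], [0.0, 0.001, -1.0]]
force: [2.7, -3.5, -3.5]
opening: 0.248
grasp_force: 30.0
```

Gripped at 30 N. Now the twist: anticlockwise from above is negative about tool z.

```bash
python3 -m handwheel '[{"xyz":[0,0,0],"delta_rot":[0,0,-0.12],"hand":1},{"xyz":[0,0,0],"delta_rot":[0,0,-0.24],"hand":1},{"xyz":[0,0,0],"delta_rot":[0,0,-0.36],"hand":1},{"xyz":[0,0,0],"delta_rot":[0,0,-0.48],"hand":1},{"xyz":[0,0,0],"delta_rot":[0,0,-0.48],"hand":1}]'
python3 - <<'E'
from h import *
import cv2
go(.464,.219,.070,50)
im=vision.capture("wrist");cv2.imwrite("pics/w2.png",im[:,:,::-1])
E
```

```text
time_s: 5.2
position: [0.4645, 0.2195, 0.0706]
tcp_rot: [[-0.101, 0.995, -0.0], [0.995, 0.101, -0.0], [-0.0, -0.0, -1.0]]
force: [3.2, -3.2, -2.6]
opening: 0.249
grasp_force: 30.0
t 5.2 pos [0.4645 0.2195 0.0706] yang 5.8 q6 7.044344402783352 F [ 3.2 -3.2 -2.6] M [-0.5  -0.44 -0.01] open 0.24870027188745658 grip 29.99816805124283
xyz mm [-0.4 -0.5  0.6] rot [-0.    -0.    -0.772]
```

View pics/w2.png

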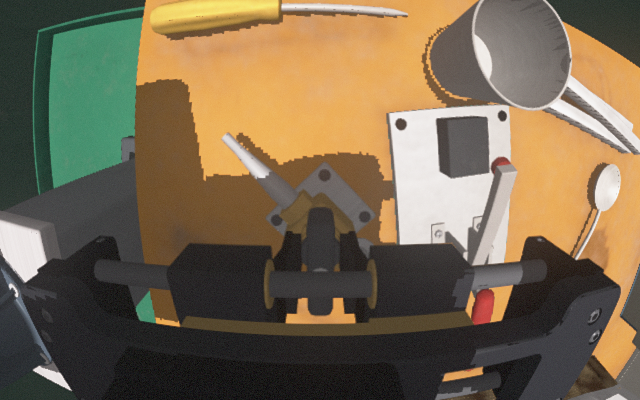

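The bar turned with the gripper: it still lies between the pads at (319,245), and the nozzle direction has rotated in view. Continuing to the stop.

```bash
python3 -m handwheel '[{"xyz":[0,0,0],"delta_rot":[0,0,-0.15],"hand":1},{"xyz":[0,0,0],"delta_rot":[0,0,-0.30],"hand":1},{"xyz":[0,0,0],"delta_rot":[0,0,-0.45],"hand":1},{"xyz":[0,0,0],"delta_rot":[0,0,-0.6],"hand":1},{"xyz":[0,0,0],"delta_rot":[0,0,-0.68],"hand":1}]'
python3 -c "
from h import *
go(.464,.219,.070,50)"
```

```text
time_s: 5.88
position: [0.4633, 0.219, 0.0705]
tcp_rot: [[-0.706, 0.709, -0.003], [0.709, 0.706, -0.001], [0.001, -0.003, -1.0]]
force: [-0.1, -4.9, 0.5]
opening: 0.25
grasp_force: 30.0
t 5.875 pos [0.4633 0.219  0.0705] yang 44.9 q6 -32.040486031357574 F [-0.1 -4.9  0.5] M [-0.8  -0.27 -0.11] open 0.24951417035709583 grip 30.000200271606445
xyz mm [-0.5  0.5  0.5] rot [-0.003 -0.001 -0.089]
```

```bash
python3 -m handwheel '[{"xyz":[0,0,0],"delta_rot":[0,0,-0.04],"hand":1},{"xyz":[0,0,0],"delta_rot":[0,0,-0.08],"hand":1},{"xyz":[0,0,0],"delta_rot":[0,0,-0.12],"hand":1},{"xyz":[0,0,0],"delta_rot":[0,0,-0.14],"hand":1},{"xyz":[0,0,0],"delta_rot":[0,0,-0.14],"hand":1}]'
python3 -c "
from h import *
go(.464,.219,.070,50)"
```

```text
time_s: 6.5
position: [0.4631, 0.2189, 0.0705]
tcp_rot: [[-0.795, 0.607, -0.003], [0.607, 0.795, -0.001], [0.002, -0.003, -1.0]]
force: [1.1, -5.5, 0.3]
opening: 0.249
grasp_force: 30.0
t 6.5 pos [0.4631 0.2189 0.0705] yang 52.6 q6 -39.84053857079531 F [ 1.1 -5.5  0.3] M [-0.97 -0.31 -0.35] open 0.24877455699225884 grip 30.000050961971283
xyz mm [-0.6  0.6  0.5] rot [-0.003 -0.002  0.046]
```

The moment about z jumped to −0.35 N m after 74° of turn, so the handle is against its stop. I'll release and lift.

```bash
python3 -m handwheel '[{"xyz":[0,0,0],"delta_rot":[0,0,0.03],"hand":1},{"xyz":[0,0,0],"delta_rot":[0,0,0.03],"hand":-1},{"xyz":[0,0,0],"delta_rot":[0,0,0.03],"hand":-1},{"xyz":[0,0,0],"delta_rot":[0,0,0.03],"hand":-1},{"xyz":[0,0,0],"delta_rot":[0,0,0.03],"hand":-1}]'
python3 -m handwheel '[{"xyz":[0,0,0],"delta_rot":[0,0,0],"hand":-1},{"xyz":[0,0,0],"delta_rot":[0,0,0],"hand":-1},{"xyz":[0,0,-20],"delta_rot":[0,0,0],"hand":-1},{"xyz":[0,0,-40],"delta_rot":[0,0,0],"hand":-1},{"xyz":[0,0,-70],"delta_rot":[0,0,0],"hand":-1}]'
python3 -m handwheel '[{"xyz":[0,0,-40],"delta_rot":[0,0,0],"hand":-1},{"xyz":[0,0,-60],"delta_rot":[0,0,0],"hand":-1},{"xyz":[0,0,-60],"delta_rot":[0,0,0],"hand":-1},{"xyz":[0,0,-60],"delta_rot":[0,0,0],"hand":-1},{"xyz":[0,0,-60],"delta_rot":[0,0,0],"hand":-1}]'
python3 - <<'E'
from h import *
import cv2
a=vision.capture("wrist")[:,:,::-1];b=vision.capture("scene")[:,:,::-1];b=cv2.resize(b[130:270,180:540],(640,249))
cv2.imwrite("pics/end.png",np.vstack([a[80:400],b]))
E
```

```text
time_s: 7.12
position: [0.4646, 0.2198, 0.0706]
tcp_rot: [[-0.778, 0.628, -0.0], [0.628, 0.778, 0.0], [0.0, 0.0, -1.0]]
force: [0.3, -0.1, -0.7]
opening: 0.615
grasp_force: 0.0
time_s: 7.75
position: [0.464, 0.2193, 0.1406]
tcp_rot: [[-0.778, 0.628, -0.002], [0.628, 0.778, -0.0], [0.001, -0.002, -1.0]]
force: [0.4, -0.9, 0.4]
opening: 0.997
grasp_force: 0.0
time_s: 8.38
position: [0.4639, 0.2193, 0.1993]
tcp_rot: [[-0.778, 0.628, -0.003], [0.628, 0.778, -0.001], [0.002, -0.002, -1.0]]
force: [0.3, 0.4, -0.1]
opening: 1.001
grasp_force: 0.0
```

View pics/end.png

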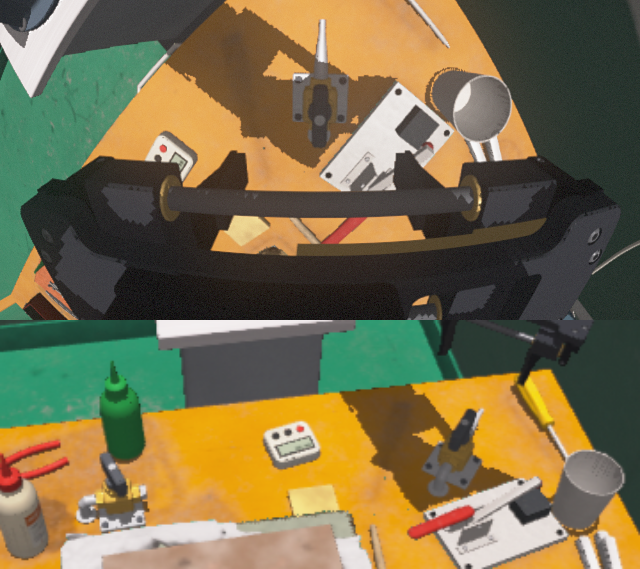

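The bar at (320,110) lies in line with the pipe and nozzle (tip at (322,20)). The plugged valve is unchanged, both bottles stand, and the gripper is clear.

```bash
python3 -c "
from rig import workorder
print(workorder.hand_in())"
```

```text
the job is handed in; nothing more can be done
None
```

The handle of the valve with the nozzle is broken loose, turned to its open stop in line with the pipe and released; the plugged valve and the flux bottle were not touched, and the job is handed in (no verdict was returned).

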